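# Clamp an alloy spindle in a V-block by its stirrup screw

### The arm

A 6-joint arm with a two-finger parallel gripper is mounted at the origin on a cart in front of the work surface, level with it; the furniture and walls round the work are solid. World frame = base frame: x ahead of the robot, y to its left, z up, the work surface at z = 0. Lengths are in mm, angles in rad, forces in N, time in s.
With the tool pointing down it reaches from about 275 to 1000 mm from the base axis. Payload 8.4 kg.
Tool frame: the origin (TCP) lies midway between the tips of the shut fingers; the grasp point (between the pads) lies 19 mm behind it; z points along the fingers, y is the line along which they close (so a half turn about z gives the same grasp; the last joint's range is limited). The gripper opens to 85 mm and grips with 20 to 120 N. Pads are 22 mm wide; open, the fingers measure 114 mm over their backs; the gripper's body (76 mm by 85 mm) begins 54 mm behind the grasp point. The pads swing forward as they close: fully open they stand 13 mm farther back than shut.
Start: joints at [-1.193, 0.353, 1.633, -0, 1.155, -0.002], TCP at [231.708, -580.465, 231.281] pointing down, gripper open.
Joint ranges: [-2.63, 2.63], [-0.92, 2.1], [0.06, 2.66], [-1.3, 4.44], [0, 2.69], [-3.02, 3.02]. Speed limits (rad/s): [2.22, 2.22, 2.79, 3.14, 3.14, 3.14].

### API

Orientations are given as [roll, pitch, yaw] about the fixed x, y, z axes, in that order (R = Rz(yaw) Ry(pitch) Rx(roll)).
In Python, from rig import monitor, imaging, r gives the robot as it stands.
- The arm moves only by the tool drive_tool, never from a script. Its argument "plan" is a list of rows, each an object of numbers: "x", "y", "z": the shift along the tool's x, y, z in units of 50 mm (1.0 is 50 mm); "ax", "ay", "az": the turn, a rotation vector about the tool's x, y, z in units of 6 degrees (1.0 is 6 degrees); "hand": the finger opening in mm, from 0 to 85.4. In form: [{"x": .., "y": .., "z": .., "ax": .., "ay": .., "az": .., "hand": ..}, ...]. A call has 1 to 8 rows; each row is the pose to reach, as a shift and turn from the pose commanded when the call began, along the tool's axes at that moment; what a row does not reach only later rows make up. A row lasts 1/10 s, in which the tool goes at most 50 mm and 8.59 degrees, less where a joint would pass 70% of its speed; a pose out of reach is approached as far as the arm can. A call with a gripper value outside its range is refused whole. The fingers move at their own pace and stop on an object; "grip_force" is the grip in N (left out, the last holds). Time passes only in rows, so rows that repeat a pose let the fingers close. It gives the time, the measured TCP pose, the force, the opening and the grip force at its end, in the units of the state.
- monitor.sense(): the state, without advancing time (a new reading comes with each control period).
- imaging.grab_frame(name): name is "scene" or "top" or "wrist"; returns the picture (400x640x3 uint8, red, green, blue); there is no depth.
- imaging.camera_info(name): a dict with "mtx" (3x3 intrinsics, pixels), "R" (3x3) and "t" (3): a world point X has camera coordinates R X + t. Camera axes: x right, y down, z forward; pixel columns grow to the right and rows downward; lengths in mm; the calibration is good to about 2 mm. A picture is of the moment at which its call begins: read the wrist's pose just before it. camera_info takes no time and is no camera call; for the wrist camera it gives the pose at the moment of the call.
- r.sign_off(): hands the job in; it is judged then, once.
The state is a dict: "clock": time; "qpos": joint angles; "qvel": joint speeds; "joint_efforts": joint torques, N m; "eef_pos": TCP position; "tcp_rot": TCP orientation; "contact_force": force on the tool from outside, world axes, zero at the start; "wrist_torque": the same for the moment, N m; "opening": opening from 0.0 (shut) to 1.0 (fully open); "grasp_force": force on a finger pad.
Only numpy, scipy, OpenCV 4.12 (cv2) and the standard library are available. Lean on these libraries where they do the work, as an engineer would, in place of code of your own. Each camera call takes 0.05 s, during which the arm holds its last target. There are 200 camera calls.

### The job

Lay the light-alloy spindle in the V-block, nose first under the stirrup, and slide it fully home against the end stop. Then wind the black clamp knob, which sinks as it turns, clockwise until you feel the pad nip the spindle firmly, but do not overtighten it, as the soft alloy marks. Let go, and leave the other things where they are.

Things in the scene. Friction and masses are not known exactly. Their poses are not given: they have to be found in the camera images.
- v_block: Grey iron V-block, 107 long x 64 wide x 48 tall, on a dark 162 x 104 x 10 base plate bolted to the bench (fixed; place and yaw vary). Origin: on the bench under the clamp screw's axis; x axis along the V, from the open entry end towards the end stop; z up. The 90-degree V opens upward over the whole length; its top edges are 58 above the bench, 36 apart.
- v_mouth (a point): Entry end of the V (x = -62 of the block), at the height of the axis of a spindle lying in it, 57 above the bench. A steel stirrup bridges the block: legs at y = +-33 to 42, x = -11 to 11, crossbar 93 to 109 above the bench.
- stop (a point): Centre of the end stop's face, where the nose of a home spindle butts: x = +45 of the block, 57 above the bench. The stop is a steel plate on the block's far end, 46 wide, up to 78 above the bench.
- clamp_screw: The stirrup's vertical clamp screw. Origin: on its axis at mid-height of its black fluted round knob, diameter 40, 24 tall, which can be gripped at any yaw. Clockwise from above lowers screw and knob together, 18 mm a turn (2.9 mm per rad). It starts about 156 above the bench and sinks 4 to 10 until the pad bears, then no further. Any push or pull along the axis falsifies the feel (0.003 N m per N): move with it.
- knob_dot (a point): White dot on the knob's top face, 13 from the axis, 12 above its mid-height; goes round with the knob. Turning takes about 0.22 N m while the pad is free; once it bears on the spindle, 0.003 N m more per newton of clamping force, as the stirrup springs: 0.3 N m (105 N) per rad. Firm is about 0.13 N m over free turning (45 N at the pad); 0.08 to 0.18 over is right, more than 0.22 over marks the alloy. The screw stays where it is left.
- screw_boss (a point): Top of the stirrup's boss (diameter 28) on the screw's axis, 115 above the bench. Below the stirrup a brass swivel pad, 19 wide, hangs on the screw, at a depth that differs by up to 5 mm from one setting to the next and is not told: at first it is 4 to 10 mm above the top of a spindle in the V. When the hand stops, the thread friction can hold up to 0.22 N m either way, so compare like with like.
- spindle: Light-alloy spindle, 168 long, about 0.2 kg, lying on the bench to the left or right of the V-block. Origin: on its axis at mid-length; x axis along it towards the nose, z up. From x = -42 to the nose at +84 it is round, diameter 24, with a bevelled nose; from x = -84 to -42 it is a 24 x 24 square, flats upright and level: hold it there. When home, the square overhangs the entry end.
- spindle_nose (a point): Centre of the spindle's nose face, on its axis, 84 ahead of its origin.
- caliper: Steel vernier caliper lying on the bench, 236 x 74 x 7. To be left alone.
- mug: Green and white mug, 86 across, 88 tall. To be left alone.
- bearing: Ball bearing, 52 across, 15 tall. To be left alone.
- oil_bottle_a: Tan and black oil bottle with a spout, 72 across, 193 tall. To be left alone.
Things that resemble listed ones, but are neither listed nor needed, are in the scene too. What is shaped like the v_block but red is not meant.

How it is judged (in metres and radians):
On the way:
1. the spindle lies in the V, home against the stop, not yet clamped (distance between spindle_nose and stop below 0.004 m and angle between the x axis of spindle and the x axis of v_block, either way round below 0.04 rad and contact force between clamp_screw and spindle below 2 N), for 0.2 s.
At the end, for the whole second after the job is handed in: The spindle lies in the V along its axis (within 0.04 rad), its nose within 4 mm of the stop point, at rest, and the clamp pad presses on it with 22 to 68 N (distance between spindle_nose and stop below 0.004 m and angle between the x axis of spindle and the x axis of v_block, either way round below 0.04 rad and contact force between clamp_screw and spindle between 22 and 68 N and linear speed of spindle below 0.01 m/s); the robot touches nothing.
It fails at once if the clamp pad presses on the spindle with more than 78 N, marking the alloy (contact force between clamp_screw and spindle above 78 N).
It fails at once if the caliper, mug, bearing or oil bottle is pushed more than 25 mm (distance of any of caliper, mug, bearing, oil_bottle_a from where it was at the start of the episode above 0.025 m).
It also fails if it takes over 72 s, if anything falls off the work surface, if the arm or the gripper's body presses on something with over 40 N, if the wrist force passes 120 N, or if a joint passes its speed limit or range.

## Working session

There is one attempt and no reset: what is moved stays moved. The work goes in short steps, Python scripts to look and compute and a tool call to move; the robot and the scene stay as the last step left them, time stands still between calls to the robot, and variables do not carry over. Pictures are saved under pics/ and viewed, at most 10 in all, crops included, and the job is handed in when it is done.

Besides the shell and the picture viewer there is one more tool, called after "Request:" as name(argument=value, ...) on one line, values as JSON. drive_tool: Moves the arm, as the interface text tells. Its arguments: {"type":"object","properties":{"plan":{"type":"array","items":{"type":"object","properties":{"x":{"type":"number"},"y":{"type":"number"},"z":{"type":"number"},"ax":{"type":"number"},"ay":{"type":"number"},"az":{"type":"number"},"hand":{"type":"number"}}}},"grip_force":{"type":"number"}},"required":["plan"]}

```bash
mkdir -p pics; ls; python3 - <<'E'
from rig import monitor, imaging, r
import cv2
s=monitor.sense(); print({k:(v if not hasattr(v,'round') else v) for k,v in s.items()})
for n in ["scene","top"]:
    im=imaging.grab_frame(n); cv2.imwrite(f"pics/{n}0.png",im[:,:,::-1])
    print(n,imaging.camera_info(n))
E
```

```text
pics
{'clock': 0.0, 'qpos': array([-1.19337285e+00,  3.53612434e-01,  1.63409865e+00, -2.58145844e-06,
        1.15522787e+00, -2.35848677e-03]), 'qvel': array([ 0.00090994,  0.00123065,  0.00170589, -0.00022395, -0.00056623,
        0.0003706 ]), 'joint_efforts': array([ 4.27058894e-04, -6.05247688e+01, -3.42073238e+01,  1.33699050e-04,
        9.36909928e-03,  7.74082878e-06]), 'eef_pos': array([ 231.55170967, -580.02683418,  230.59918034]), 'tcp_rot': array([-3.14024636e+00, -8.14887448e-07,  3.79783010e-01]), 'contact_force': array([ 0.27250547, -0.09964228, -0.04399201]), 'wrist_torque': array([-0.00693204,  0.08120803, -0.02492467]), 'grasp_force': 0.0, 'opening': 0.9964150185570178}
scene {'mtx': array([[436.01808309,   0.        , 319.39769209],
       [  0.        , 436.01808309, 202.36847639],
       [  0.        ,   0.        ,   1.        ]]), 'R': array([[-0.56759298, -0.82319331, -0.01381991],
       [-0.45123533,  0.32507988, -0.8310895 ],
       [ 0.68863989, -0.46548453, -0.55596696]]), 't': array([ 230.25919462,  392.15184914, 1111.33741301])}
top {'mtx': array([[398.24132289,   0.        , 312.88475193],
       [  0.        , 398.24132289, 197.27576358],
       [  0.        ,   0.        ,   1.        ]]), 'R': array([[ 2.93250688e-02, -9.99566233e-01,  2.71788905e-03],
       [-9.97107331e-01, -2.94434600e-02, -7.00717688e-02],
       [ 7.01213980e-02, -6.55167655e-04, -9.97538250e-01]]), 't': array([-127.83509621,  557.07560601, 1503.61597769])}
```

View pics/scene0.png

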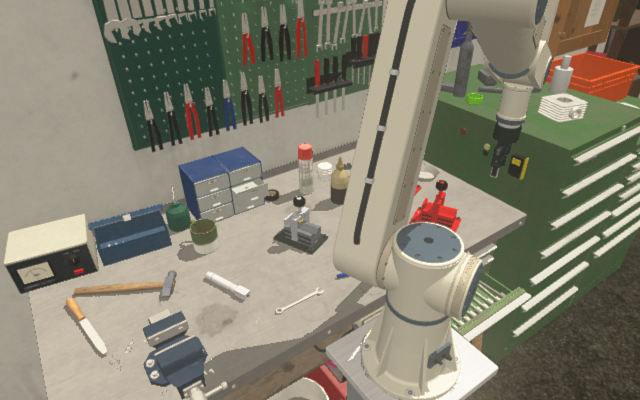

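View pics/top0.png

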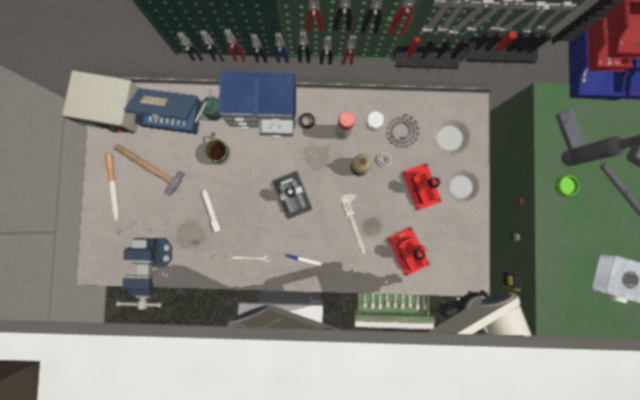

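Top view: grey V-block at (292,195). The red look-alikes are at (421,187) and (409,251), so I reject them. The spindle is the pale bar at (210,211). Other bar-like things are the knife (112,185), hammer (150,170) and pen (303,260). I'll check the choice in a close crop.

```bash
cat > h.py <<'E'
import numpy as np, cv2
from rig import monitor, imaging, r
def ray(n,uv,z,ci=None):
    c=ci or imaging.camera_info(n); R,t=np.array(c["R"]),np.array(c["t"])
    d=R.T@np.linalg.inv(c["mtx"])@np.array([uv[0],uv[1],1.]); o=-R.T@t
    return o+d*(z-o[2])/d[2]
def proj(n,X,ci=None):
    c=ci or imaging.camera_info(n); p=c["mtx"]@(np.array(c["R"])@np.array(X,float)+c["t"]); return p[:2]/p[2]
E
python3 - <<'E'
from h import *
a=cv2.imread("pics/top0.png"); b=cv2.imread("pics/scene0.png")
k=dict(fx=6,fy=6,interpolation=cv2.INTER_CUBIC)
A=cv2.resize(a[165:225,190:320],None,**k); B=cv2.resize(b[190:250,200:330],None,**k); 
B=cv2.resize(b[190:305,200:330],None,fx=4,fy=4,interpolation=cv2.INTER_CUBIC)
A=cv2.resize(a[175:235,195:315],None,fx=4.3,fy=4.3,interpolation=cv2.INTER_CUBIC)
w=max(A.shape[1],B.shape[1]); pad=lambda i:cv2.copyMakeBorder(i,0,0,0,w-i.shape[1],0)
C=np.vstack([pad(A),pad(B)]); C=cv2.resize(C,None,fx=.82,fy=.82) ; cv2.imwrite("pics/crop0.png",C); print(C.shape)
g=a[185:237,195:226].min(2); print(np.percentile(g,[50,80,90,95]))
m=(a.min(2)>185).astype(np.uint8); m[:, :195]=0;m[:,226:]=0;m[:185]=0;m[237:]=0
p=np.argwhere(m)[:,::-1]; print(len(p)); rr=cv2.minAreaRect(p.astype(np.float32)); print(rr)
for q in cv2.boxPoints(rr): print(q,ray("top",q,18).round(1))
print("block approx",ray("top",(292,195),100))
E
```

```text
(589, 426, 3)
[147. 153. 200. 217.]
204
((210.3000030517578, 210.39999389648438), (42.69074630737305, 6.008327484130859), 71.56504821777344)
[200.7     191.09999] [571.7 318.9  18. ]
[206.40001 189.2    ] [579.7 297.4  18. ]
[219.90001 229.7    ] [426.6 238.7  18. ]
[214.2     231.59999] [418.8 260.   18. ]
block approx [560.98203397 -35.44173044 100.        ]
```

View pics/crop0.png

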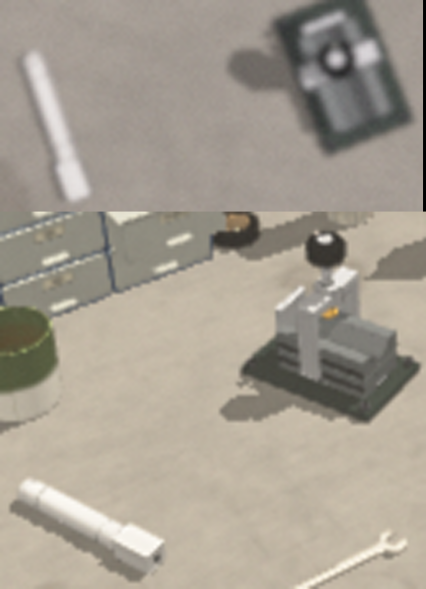

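The chosen spindle has its square end at the robot side and its nose pointing away. The grey V-block's entry also faces the robot, with a pale stop at its far end. I'll move over them for a close look.

Request:
drive_tool(plan=[{"z": -3.8, "x": 0, "y": 0, "hand": 60}, {"x": 9.6, "y": -11, "z": -3.8}, {"x": 9.6, "y": -11, "z": -3.8}, {"x": 9.6, "y": -11, "z": -3.8}, {"x": 9.6, "y": -11, "z": -3.8}, {"x": 9.6, "y": -11, "z": -3.8}, {"x": 9.6, "y": -11, "z": -3.8}, {"x": 9.6, "y": -11, "z": -3.8}])

```text
invalid input
```

Request:
drive_tool(plan=[{"x": 0, "y": 0, "z": -3.8, "ax": 0, "ay": 0, "az": 0, "hand": 60}, {"x": 9.6, "y": -11, "z": -3.8, "ax": 0, "ay": 0, "az": 0, "hand": 60}, {"x": 9.6, "y": -11, "z": -3.8, "ax": 0, "ay": 0, "az": 0, "hand": 60}, {"x": 9.6, "y": -11, "z": -3.8, "ax": 0, "ay": 0, "az": 0, "hand": 60}, {"x": 9.6, "y": -11, "z": -3.8, "ax": 0, "ay": 0, "az": 0, "hand": 60}, {"x": 9.6, "y": -11, "z": -3.8, "ax": 0, "ay": 0, "az": 0, "hand": 60}, {"x": 9.6, "y": -11, "z": -3.8, "ax": 0, "ay": 0, "az": 0, "hand": 60}, {"x": 9.6, "y": -11, "z": -3.8, "ax": 0, "ay": 0, "az": 0, "hand": 60}])

```text
clock: 0.9
eef_pos: [345.6, -254.2, 347.4]
tcp_rot: [-3.142, -0.0, 0.379]
contact_force: [0.8, 0.1, 0.4]
opening: 0.703
grasp_force: 0.0
```

Request:
drive_tool(plan=[{"x": 5, "y": -5.8, "z": -1.5, "ax": 0, "ay": 0, "az": 0, "hand": 60}, {"x": 5, "y": -5.8, "z": -1.5, "ax": 0, "ay": 0, "az": 0, "hand": 60}, {"x": 5, "y": -5.8, "z": -1.5, "ax": 0, "ay": 0, "az": 0, "hand": 60}, {"x": 5, "y": -5.8, "z": -1.5, "ax": 0, "ay": 0, "az": 0, "hand": 60}, {"x": 5, "y": -5.8, "z": -1.5, "ax": 0, "ay": 0, "az": 0, "hand": 60}, {"x": 5, "y": -5.8, "z": -1.5, "ax": 0, "ay": 0, "az": 0, "hand": 60}, {"x": 5, "y": -5.8, "z": -1.5, "ax": 0, "ay": 0, "az": 0, "hand": 60}, {"x": 5, "y": -5.8, "z": -1.5, "ax": 0, "ay": 0, "az": 0, "hand": 60}])

```text
clock: 1.7
eef_pos: [470.5, 108.6, 422.6]
tcp_rot: [-3.141, -0.0, 0.381]
contact_force: [0.3, -0.8, -0.7]
opening: 0.707
grasp_force: 0.0
```

```bash
python3 - <<'E'
from h import *
ci=imaging.camera_info("wrist"); s=monitor.sense(); print(s["clock"],s["eef_pos"],s["tcp_rot"])
im=imaging.grab_frame("wrist"); cv2.imwrite("pics/w1.png",im[:,:,::-1])
np.save("w1.npy",np.array([ci],dtype=object),allow_pickle=True)
R=np.array(ci["R"]); print(ci["mtx"],R,-R.T@ci["t"])
E
```

```text
1.7 [470.51529204 108.56017431 422.55922492] [-3.14136669e+00 -3.25695584e-04  3.81018972e-01]
[[282.9354536    0.         317.31518427]
 [  0.         282.9354536  198.4249964 ]
 [  0.           0.           1.        ]] [[ 3.72355615e-01 -9.28090119e-01 -1.63893369e-04]
 [-8.86659856e-01 -3.55785694e-01  2.95382533e-01]
 [-2.74199921e-01 -1.09842027e-01 -9.55379052e-01]] [540.31318975 134.88537007 565.03492637]
```

View pics/w1.png

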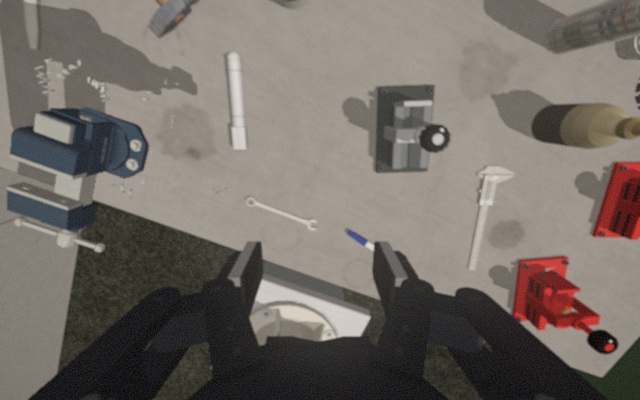

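Wrist view: the spindle runs from nose (233,55) to square end (239,149). The grey V-block's plate spans (377,88)–(434,172) and its knob is at (434,138). Next I'll measure both.

```bash
cat >> h.py <<'E'
def spindle(im,ci,roi,z=20):
    x0,y0,x1,y1=roi; g=im.min(2).astype(int); m=np.zeros(g.shape,np.uint8); m[y0:y1,x0:x1]=g[y0:y1,x0:x1]>165
    cs,_=cv2.findContours(m,cv2.RETR_EXTERNAL,cv2.CHAIN_APPROX_NONE); c=max(cs,key=cv2.contourArea)
    w=np.array([ray("wrist",p[0],z,ci)[:2] for p in c],np.float32)
    return w,cv2.minAreaRect(w)
def plate(im,ci,roi,z=10):
    x0,y0,x1,y1=roi; g=im.max(2).astype(int); m=np.zeros(g.shape,np.uint8); m[y0:y1,x0:x1]=g[y0:y1,x0:x1]<95
    return m
E
python3 - <<'E'
from h import *
im=cv2.imread("pics/w1.png")[:,:,::-1]; ci=np.load("w1.npy",allow_pickle=True)[0]
w,rr=spindle(im,ci,(220,45,255,160)); print(rr); print(cv2.boxPoints(rr).round(1))
# plate corners: print from eye + size check
for q in [(377,88),(434,86),(434,171),(377,173)]: print(q,ray("wrist",q,10,ci).round(1))
print(im[86:176:6,380],im[130,370:384])
print("knob",ray("wrist",(434,138),156,ci))
E
```

```text
((498.2760314941406, 277.66241455078125), (167.58554077148438, 24.128320693969727), 21.26481056213379)
[[415.8 258.5]
 [424.6 236. ]
 [580.7 296.8]
 [572.  319.3]]
(377, 88) [618.3  48.4  10. ]
(434, 86) [660.2 -46.8  10. ]
(434, 171) [ 520.7 -123.5   10. ]
(377, 173) [474.8 -19.8  10. ]
[[118 113 105]
 [ 72  66  66]
 [ 66  64  59]
 [ 63  66  59]
 [ 69  67  64]
 [ 61  65  59]
 [ 65  64  60]
 [ 65  66  61]
 [ 60  62  56]
 [ 58  60  51]
 [ 64  66  62]
 [ 61  62  55]
 [ 63  63  60]
 [ 77  80  73]
 [ 88  84  82]] [[118 112 106]
 [112 106  96]
 [112 110 100]
 [119 111 106]
 [120 115 110]
 [109 104  97]
 [ 90  86  79]
 [ 66  68  62]
 [ 62  63  59]
 [ 69  71  64]
 [ 67  67  63]
 [ 63  65  61]
 [ 64  64  61]
 [ 67  64  59]]
knob [567.91134626 -32.4226721  156.        ]
```

Request:
drive_tool(plan=[{"x": 0.51, "y": -2.94, "z": 7, "ax": 0, "ay": 0, "az": 0.1, "hand": 60}, {"x": 0.51, "y": -2.94, "z": 7, "ax": 0, "ay": 0, "az": 0.1, "hand": 60}, {"x": 0.51, "y": -2.94, "z": 7, "ax": 0, "ay": 0, "az": 0.1, "hand": 60}, {"x": 0.51, "y": -2.94, "z": 7, "ax": 0, "ay": 0, "az": 0.1, "hand": 60}, {"x": 0.51, "y": -2.94, "z": 7, "ax": 0, "ay": 0, "az": 0.1, "hand": 60}, {"x": 0.51, "y": -2.94, "z": 7, "ax": 0, "ay": 0, "az": 0.1, "hand": 60}, {"x": 0.51, "y": -2.94, "z": 7, "ax": 0, "ay": 0, "az": 0.1, "hand": 60}, {"x": 0.51, "y": -2.94, "z": 7, "ax": 0, "ay": 0, "az": 0.1, "hand": 60}])

```text
clock: 2.55
eef_pos: [437.5, 251.9, 69.0]
tcp_rot: [3.141, 0.004, 0.37]
contact_force: [0.5, -0.2, -0.1]
opening: 0.701
grasp_force: 0.0
```

```bash
python3 - <<'E'
from h import *
s=monitor.sense(); ci=imaging.camera_info("wrist"); print(s["clock"],s["eef_pos"],s["tcp_rot"])
im=imaging.grab_frame("wrist"); cv2.imwrite("pics/w2.png",im[:,:,::-1])
np.save("w2.npy",np.array([ci],dtype=object),allow_pickle=True)
# block? where is the plate in this view
print(proj("wrist",(568,-33,10),ci), proj("wrist",(498,278,24),ci))
E
```

```text
2.55 [437.47895635 251.92117948  68.97559795] [3.14118806 0.00354017 0.36983439]
[738.7097851  190.09007717] [311.19030772 124.95587469]
```

View pics/w2.png

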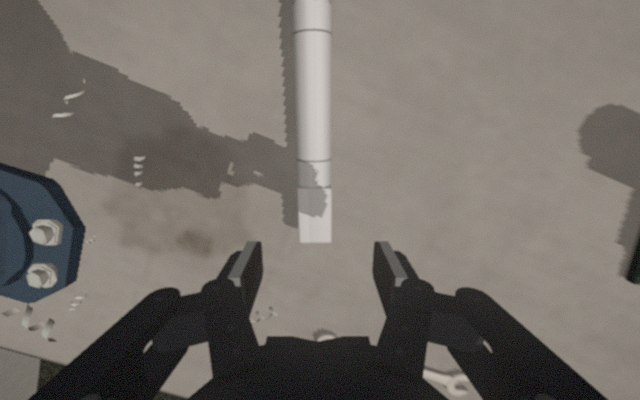

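Wrist view: the square's rear end is at (315,243) and its front at (315,187), centred between the fingers at columns 262 and 373.

```bash
python3 - <<'E'
from h import *
ci=np.load("w2.npy",allow_pickle=True)[0]; s=monitor.sense();p=s["eef_pos"]
for q in [(315,242),(314,187),(312,30)]:
    X=ray("wrist",q,24,ci); d=X-p; y=s["tcp_rot"][2]; print(X.round(1),d[0]*np.cos(y)+d[1]*np.sin(y), d[0]*np.sin(y)-d[1]*np.cos(y))
E
```

```text
[421.8 246.   24. ] -15.341009910529454 0.5024095989717647
[460.2 261.6  24. ] 26.11664236631161 -0.099335196870598
[548.4 296.7  24. ] 121.03757946126889 -0.9778375190554556
```

Request:
drive_tool(plan=[{"x": 0.1, "y": 0, "z": 0.6, "ax": 0, "ay": 0, "az": -0.05, "hand": 60}, {"x": 0.1, "y": 0, "z": 1.2, "ax": 0, "ay": 0, "az": -0.1, "hand": 60}, {"x": 0.1, "y": 0, "z": 1.3, "ax": 0, "ay": 0, "az": -0.1, "hand": 60}, {"x": 0.1, "y": 0, "z": 1.3, "ax": 0, "ay": 0, "az": -0.1, "hand": 15}, {"x": 0.1, "y": 0, "z": 1.3, "ax": 0, "ay": 0, "az": -0.1, "hand": 15}, {"x": 0.1, "y": 0, "z": 1.3, "ax": 0, "ay": 0, "az": -0.1, "hand": 15}, {"x": 0.1, "y": 0, "z": 1.3, "ax": 0, "ay": 0, "az": -0.1, "hand": 15}, {"x": 0.1, "y": 0, "z": 1.3, "ax": 0, "ay": 0, "az": -0.1, "hand": 15}], grip_force=80)

```text
clock: 3.4
eef_pos: [445.2, 254.1, 9.1]
tcp_rot: [-3.141, -0.003, 0.38]
contact_force: [-0.7, 0.0, 7.4]
opening: 0.256
grasp_force: 78.8
```

Request:
drive_tool(plan=[{"x": 0, "y": 0, "z": 0, "ax": 0, "ay": 0, "az": 0, "hand": 40}, {"x": 0, "y": 0, "z": 0, "ax": 0, "ay": 0, "az": 0, "hand": 40}, {"x": 0, "y": 0, "z": 0.1, "ax": 0, "ay": 0, "az": 0, "hand": 40}, {"x": 0, "y": 0, "z": 0.1, "ax": 0, "ay": 0, "az": 0, "hand": 15}, {"x": 0, "y": 0, "z": 0.1, "ax": 0, "ay": 0, "az": 0, "hand": 15}, {"x": 0, "y": 0, "z": 0.1, "ax": 0, "ay": 0, "az": 0, "hand": 15}, {"x": 0, "y": 0, "z": 0.1, "ax": 0, "ay": 0, "az": 0, "hand": 15}])

```text
clock: 4.1
eef_pos: [443.9, 253.6, 2.2]
tcp_rot: [3.142, 0.0, 0.38]
contact_force: [-1.3, 0.6, 2.4]
opening: 0.261
grasp_force: 78.4
```

Request:
drive_tool(plan=[{"x": 0, "y": 0, "z": -0.9, "ax": 0, "ay": 0, "az": 0, "hand": 15}, {"x": 0, "y": 0, "z": -1.8, "ax": 0, "ay": 0, "az": 0, "hand": 15}, {"x": -0.5, "y": 1, "z": -2.5, "ax": 0, "ay": 0, "az": -0.4, "hand": 15}, {"x": -1, "y": 1.8, "z": -3.2, "ax": 0, "ay": 0, "az": -0.8, "hand": 15}, {"x": -1.5, "y": 2.6, "z": -3.8, "ax": 0, "ay": 0, "az": -0.86, "hand": 15}, {"x": -1.5, "y": 3.4, "z": -4.5, "ax": 0, "ay": 0, "az": -0.86, "hand": 15}, {"x": -1.5, "y": 3.6, "z": -4.5, "ax": 0, "ay": 0, "az": -0.86, "hand": 15}, {"x": -1.5, "y": 3.6, "z": -4.5, "ax": 0, "ay": 0, "az": -0.86, "hand": 15}])

```text
clock: 4.9
eef_pos: [443.3, 55.7, 229.9]
tcp_rot: [3.139, -0.005, 0.467]
contact_force: [0.6, -0.5, -2.7]
opening: 0.26
grasp_force: 79.6
```

```bash
python3 - <<'E'
from h import *
s=monitor.sense(); ci=imaging.camera_info("wrist"); print(s["clock"],s["eef_pos"],s["tcp_rot"],s["opening"],s["contact_force"])
im=imaging.grab_frame("wrist"); cv2.imwrite("pics/w3.png",im[:,:,::-1])
np.save("w3.npy",np.array([ci],dtype=object),allow_pickle=True)
E
```

```text
4.9 [443.26473752  55.72615656 229.94557393] [ 3.13865901 -0.00452998  0.46672388] 0.2599795472444275 [ 0.63811496 -0.49364931 -2.72608246]
```

View pics/w3.png

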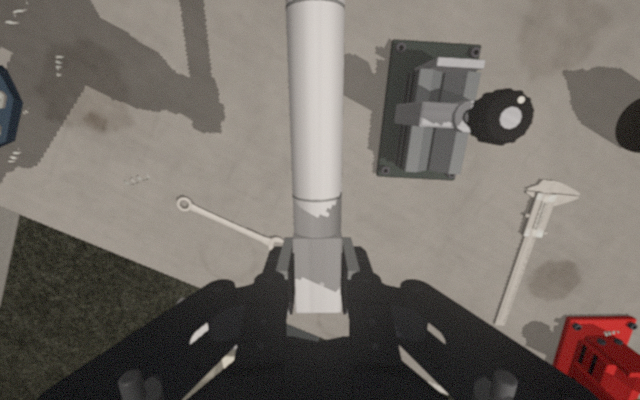

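Wrist view: the spindle is held centrally. Plate corners are near (392,40), (481,44), (457,180) and (376,177), and the knob is at (502,117) with its dot at (521,99). I'll fit the plate edges.

```bash
cat > blk.py <<'E'
from h import *
def block(im,ci,TL,TR,BR,BL,n=25):
    g=cv2.GaussianBlur(im.max(2).astype(np.float32),(0,0),1)
    def edge(a,b,w=7):
        a,b=np.array(a,float),np.array(b,float); d=(b-a)/np.linalg.norm(b-a); nn=np.array([-d[1],d[0]]); P=[]
        for f in np.linspace(.1,.9,n):
            p=a+f*(b-a); o=np.arange(-w,w+.1,.5); q=p+o[:,None]*nn
            v=cv2.remap(g,q[:,0].astype(np.float32)[None],q[:,1].astype(np.float32)[None],1)[0]
            gr=np.abs(np.gradient(v)); k=gr.argmax()
            if gr[k]>3: P.append(ray("wrist",p+o[k]*nn,10,ci)[:2])
        P=np.array(P,np.float32); vx,vy,x,y=cv2.fitLine(P,cv2.DIST_HUBER,0,.01,.01).ravel()
        return np.array([x,y]),np.array([vx,vy]),len(P)
    L=edge(BL,TL);B=edge(BL,BR);T=edge(TL,TR);Rr=edge(BR,TR)
    for nme,e in zip("LBTR",(L,B,T,Rr)): print(nme,e[0].round(1),np.degrees(np.arctan2(e[1][1],e[1][0])).round(2),e[2])
    X=lambda a,b:a[0]+a[1]*np.linalg.solve(np.c_[a[1],-b[1]],b[0]-a[0])[0]
    c=dict(BL=X(L,B),TL=X(L,T),TR=X(T,Rr),BR=X(B,Rr)); print({k:v.round(1) for k,v in c.items()})
    print("len",np.linalg.norm(c["BL"]-c["TL"]),"wid",np.linalg.norm(c["BL"]-c["BR"]))
    return c
E
python3 - <<'E'
from blk import *
im=cv2.imread("pics/w3.png")[:,:,::-1]; ci=np.load("w3.npy",allow_pickle=True)[0]
c=block(im,ci,(392,40),(481,44),(457,180),(376,177))
print(sum(c.values())/4)
for z in(156,168): print("knobtop",z,ray("wrist",(502,117),z,ci).round(1),ray("wrist",(510,118),z,ci).round(1),ray("wrist",(521,99),z,ci).round(1))
# spindle line while held
z=240
for q in [(315,10),(318,190),(318,300)]: print(ray("wrist",q,z,ci).round(1))
E
```

```text
L [540.8  13.3] 23.63 25
B [492.4 -60.9] -66.31 25
T [641.1  -0. ] -66.32 25
R [594.  -83.8] 24.2 19
{'BL': array([472.9, -16.4], dtype=float32), 'TL': array([620.1,  48. ], dtype=float32), 'TR': array([664.1, -52.3], dtype=float32), 'BR': array([ 517.6, -118.2], dtype=float32)}
len 160.62521 wid 111.13096
[568.65045  -34.716618]
knobtop 156 [568.3 -35.6 156. ] [570.4 -41.3 156. ] [584.6 -40.1 156. ]
knobtop 168 [565.1 -28.7 168. ] [567.  -34.1 168. ] [580.5 -33.  168. ]
[545.  106.6 240. ]
[477.7  71.2 240. ]
[421.7  42.9 240. ]
```

Request:
drive_tool(plan=[{"x": -1, "y": 0, "z": 0, "ax": 0, "ay": 0, "az": 0, "hand": 15}, {"x": -2, "y": 0.2, "z": 0.1, "ax": 0, "ay": 0, "az": 0.2, "hand": 15}, {"x": -3.06, "y": 0.8, "z": 0.5, "ax": 0, "ay": 0, "az": 0.52, "hand": 15}, {"x": -3.06, "y": 1.6, "z": 1, "ax": 0, "ay": 0, "az": 0.52, "hand": 15}, {"x": -3.06, "y": 2.2, "z": 1.7, "ax": 0, "ay": 0, "az": 0.52, "hand": 15}, {"x": -3.06, "y": 2.45, "z": 2.5, "ax": 0, "ay": 0, "az": 0.52, "hand": 15}, {"x": -3.06, "y": 2.45, "z": 3, "ax": 0, "ay": 0, "az": 0.52, "hand": 15}, {"x": -3.06, "y": 2.45, "z": 3, "ax": 0, "ay": 0, "az": 0.52, "hand": 15}])

```text
clock: 5.75
eef_pos: [357.0, -118.4, 73.8]
tcp_rot: [-3.136, 0.006, 0.415]
contact_force: [-0.0, -0.3, -2.2]
opening: 0.262
grasp_force: 79.6
```

```bash
python3 - <<'E'
from h import *
s=monitor.sense(); ci=imaging.camera_info("wrist"); print(s["clock"],s["eef_pos"],s["tcp_rot"],s["opening"],s["contact_force"])
im=imaging.grab_frame("wrist"); cv2.imwrite("pics/w4.png",im[:,:,::-1])
np.save("w4.npy",np.array([ci],dtype=object),allow_pickle=True)
E
```

```text
5.75 [ 356.97459914 -118.41810922   73.8100697 ] [-3.13559934  0.00628991  0.41497091] 0.26233997805367687 [-0.02767052 -0.25208667 -2.19959039]
```

View pics/w4.png

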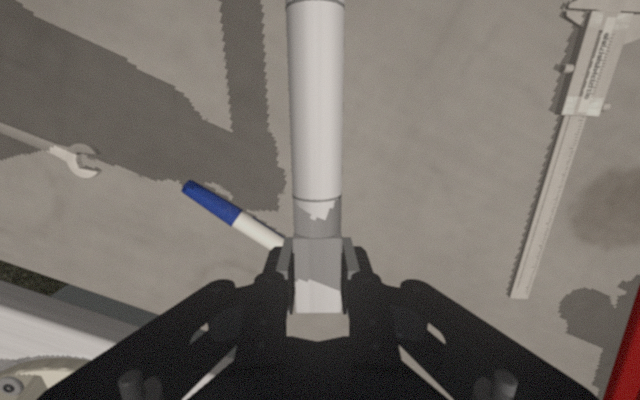

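Wrist view: only the held spindle (columns 290–343), pen, wrench and caliper are in sight, and the block is out of frame. I'll fit the spindle's line in the hand, and the V's edges in the earlier picture.

```bash
python3 - <<'E'
from h import *
im=cv2.imread("pics/w4.png"); ci=np.load("w4.npy",allow_pickle=True)[0]; g=cv2.GaussianBlur(im.min(2).astype(float),(0,0),1)
p=np.array([356.97,-118.42,73.8]); y=.415
for v in (20,60,100,140,180):
    row=np.gradient(g[v]); l=280+row[280:300].argmax(); rr=335+row[335:352].argmin()
    X=ray("wrist",((l+rr)/2,v),84,ci)-p; print(v,l,rr, "fwd %.1f lat(right) %.2f"%(X[0]*np.cos(y)+X[1]*np.sin(y),X[0]*np.sin(y)-X[1]*np.cos(y)))
im=cv2.imread("pics/w3.png"); ci=np.load("w3.npy",allow_pickle=True)[0]; g=im.max(2).astype(np.float32)
O=np.array([567,-32.5]);a=.4128;u=np.array([np.cos(a),np.sin(a)]);n=np.array([-u[1],u[0]])
for x in (-50,-40,-30,):
    ys=np.arange(-40,41,2); q=np.array([proj("wrist",[*(O+x*u+t*n),58],ci) for t in ys],np.float32)
    print(x,[f"{t}:{int(k)}" for t,k in zip(ys,cv2.remap(g,q[:,0][None],q[:,1][None],1)[0])])
E
```

```text
20 290 343 fwd 110.0 lat(right) 1.15
60 292 343 fwd 95.2 lat(right) 1.57
100 293 341 fwd 79.2 lat(right) 1.36
140 294 341 fwd 61.9 lat(right) 1.59
180 285 340 fwd 43.0 lat(right) -0.79
-50 ['-40:155', '-38:156', '-36:156', '-34:153', '-32:142', '-30:136', '-28:139', '-26:136', '-24:137', '-22:139', '-20:132', '-18:101', '-16:95', '-14:95', '-12:95', '-10:95', '-8:95', '-6:91', '-4:94', '-2:93', '0:93', '2:93', '4:79', '6:80', '8:111', '10:122', '12:119', '14:120', '16:122', '18:133', '20:136', '22:135', '24:136', '26:135', '28:134', '30:113', '32:75', '34:62', '36:57', '38:59', '40:60']
-40 ['-40:154', '-38:155', '-36:155', '-34:152', '-32:139', '-30:136', '-28:136', '-26:138', '-24:136', '-22:138', '-20:128', '-18:100', '-16:94', '-14:95', '-12:91', '-10:95', '-8:91', '-6:90', '-4:93', '-2:93', '0:95', '2:94', '4:80', '6:80', '8:110', '10:118', '12:118', '14:121', '16:123', '18:134', '20:132', '22:133', '24:134', '26:135', '28:132', '30:113', '32:72', '34:60', '36:55', '38:59', '40:56']
-30 ['-40:151', '-38:150', '-36:153', '-34:148', '-32:138', '-30:133', '-28:134', '-26:136', '-24:135', '-22:134', '-20:128', '-18:101', '-16:92', '-14:92', '-12:95', '-10:94', '-8:95', '-6:90', '-4:96', '-2:91', '0:93', '2:93', '4:79', '6:76', '8:113', '10:119', '12:115', '14:122', '16:120', '18:134', '20:133', '22:133', '24:132', '26:133', '28:132', '30:110', '32:74', '34:59', '36:53', '38:64', '40:58']
```

```bash
cat > to.py <<'E'
from h import *
import sys
from scipy.spatial.transform import Rotation as Ro
def rel(tgt,yaw,O=None):
    s=monitor.sense(); R=Ro.from_euler("xyz",s["tcp_rot"]).as_matrix(); d=R.T@(np.array(tgt)-s["eef_pos"])
    Rt=Ro.from_euler("xyz",[np.pi,0,yaw]).as_matrix(); v=Ro.from_matrix(R.T@Rt).as_rotvec(degrees=True)
    print(s["clock"],s["eef_pos"].round(1),s["tcp_rot"].round(3),"F",s["contact_force"].round(1),"M",s["wrist_torque"].round(3)); print("xyz units",(d/50).round(3),"rot units",(v/6).round(2))
a=.4128;u=np.array([np.cos(a),np.sin(a)]);n=np.array([-u[1],u[0]]);O=np.array([567,-32.5])
def bx(x,y=0): return O+x*u+y*n
def blockframe():
    s=monitor.sense(); d=s["eef_pos"][:2]-O; print("block xy",(d@u).round(2),(d@n).round(2),"z",s["eef_pos"][2].round(2))
E
python3 -c "
from to import *
rel([*bx(-179),54],a); blockframe()"
```

```text
5.8 [ 358.1 -118.6   75.5] [-3.137  0.005  0.416] F [-0.3  0.2 -1.9] M [-0.037  0.134 -0.05 ]
xyz units [0.939 0.104 0.425] rot units [-0.04  0.04  0.03]
block xy -225.89 4.98 z 75.51
```

Request:
drive_tool(plan=[{"x": 0, "y": 0, "z": 0, "ax": 0, "ay": 0, "az": 0.03, "hand": 15}, {"x": 0, "y": 0, "z": 0.2, "ax": 0, "ay": 0, "az": 0.03, "hand": 15}, {"x": 0.1, "y": 0, "z": 0.4, "ax": 0, "ay": 0, "az": 0.03, "hand": 15}, {"x": 0.2, "y": 0, "z": 0.4, "ax": 0, "ay": 0, "az": 0.03, "hand": 15}, {"x": 0.2, "y": 0, "z": 0.4, "ax": 0, "ay": 0, "az": 0.03, "hand": 15}, {"x": 0.2, "y": 0, "z": 0.4, "ax": 0, "ay": 0, "az": 0.03, "hand": 15}])

```text
clock: 6.4
eef_pos: [369.7, -115.7, 57.4]
tcp_rot: [3.141, -0.0, 0.413]
contact_force: [-0.5, 0.2, -1.7]
opening: 0.26
grasp_force: 79.5
```

```bash
python3 -c "
from to import *
rel([*bx(-179),54],a); blockframe()"
```

```text
6.4 [ 369.7 -115.7   57.4] [ 3.141 -0.     0.413] F [-0.5  0.2 -1.7] M [-0.029  0.081 -0.028]
xyz units [0.702 0.059 0.067] rot units [ 0. -0. -0.]
block xy -214.08 2.96 z 57.36
```

Request:
drive_tool(plan=[{"x": 0, "y": 0.06, "z": 0.06, "ax": 0, "ay": 0, "az": 0, "hand": 15}, {"x": 0.15, "y": 0.06, "z": 0.06, "ax": 0, "ay": 0, "az": 0, "hand": 15}, {"x": 0.3, "y": 0.06, "z": 0.06, "ax": 0, "ay": 0, "az": 0, "hand": 15}, {"x": 0.45, "y": 0.06, "z": 0.06, "ax": 0, "ay": 0, "az": 0, "hand": 15}, {"x": 0.6, "y": 0.06, "z": 0.06, "ax": 0, "ay": 0, "az": 0, "hand": 15}, {"x": 0.7, "y": 0.06, "z": 0.06, "ax": 0, "ay": 0, "az": 0, "hand": 15}, {"x": 0.7, "y": 0.06, "z": 0.06, "ax": 0, "ay": 0, "az": 0, "hand": 15}, {"x": 0.7, "y": 0.06, "z": 0.06, "ax": 0, "ay": 0, "az": 0, "hand": 15}])

```text
clock: 7.2
eef_pos: [402.5, -104.3, 54.1]
tcp_rot: [-3.141, 0.0, 0.413]
contact_force: [-0.0, 0.8, -2.5]
opening: 0.261
grasp_force: 79.6
```

```bash
python3 -c "
from to import *
rel([*bx(-179),47.2],a); blockframe()
im=imaging.grab_frame('scene'); cv2.imwrite('pics/s5.png',cv2.resize(im[195:260,250:350,::-1],None,fx=7,fy=7,interpolation=cv2.INTER_CUBIC))"
```

```text
7.2 [ 402.5 -104.3   54.1] [-3.141  0.     0.413] F [-0.   0.8 -2.5] M [-0.101  0.141 -0.024]
xyz units [0.01  0.004 0.138] rot units [-0.  0. -0.]
block xy -179.51 0.18 z 54.11
```

View pics/s5.png

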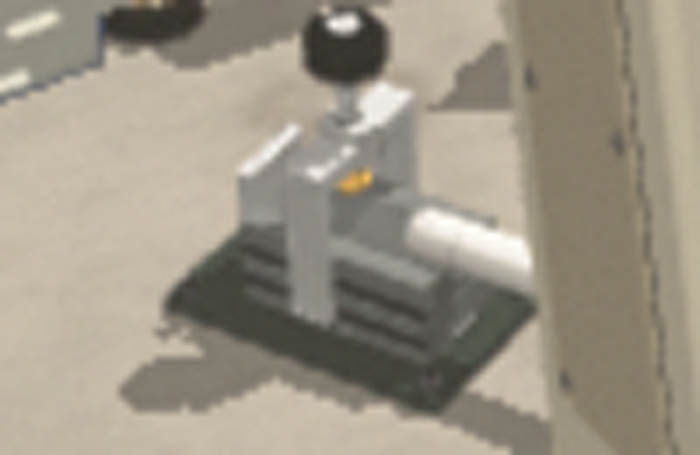

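Scene crop: the nose (410,225 in the crop) lies over the V's entry, in line with the block and short of the brass pad (355,180). I'll lower it into the V.

Request:
drive_tool(plan=[{"x": 0, "y": 0, "z": 0.04, "ax": 0, "ay": 0, "az": 0, "hand": 15}, {"x": 0, "y": 0, "z": 0.08, "ax": 0, "ay": 0, "az": 0, "hand": 15}, {"x": 0, "y": 0, "z": 0.11, "ax": 0, "ay": 0, "az": 0, "hand": 15}, {"x": 0, "y": 0, "z": 0.13, "ax": 0, "ay": 0, "az": 0, "hand": 15}, {"x": 0, "y": 0, "z": 0.13, "ax": 0, "ay": 0, "az": 0, "hand": 15}])

```text
clock: 7.75
eef_pos: [402.8, -104.6, 47.7]
tcp_rot: [3.141, -0.0, 0.412]
contact_force: [-0.2, -1.3, -1.3]
opening: 0.263
grasp_force: 79.7
```

```bash
python3 -c "
from to import *
rel([*bx(-179),47.2],a); blockframe()"
```

```text
7.75 [ 402.8 -104.6   47.7] [ 3.141 -0.     0.412] F [-0.2 -1.3 -1.3] M [-0.146  0.044 -0.084]
xyz units [ 0.008 -0.004  0.009] rot units [ 0.   -0.   -0.01]
block xy -179.39 -0.18 z 47.65
```

Request:
drive_tool(plan=[{"x": 0.2, "y": 0.01, "z": 0, "ax": 0, "ay": 0, "az": 0, "hand": 15}, {"x": 0.4, "y": 0.01, "z": 0, "ax": 0, "ay": 0, "az": 0, "hand": 15}, {"x": 0.6, "y": 0.01, "z": 0, "ax": 0, "ay": 0, "az": 0, "hand": 15}, {"x": 0.8, "y": 0.01, "z": 0, "ax": 0, "ay": 0, "az": 0, "hand": 15}, {"x": 1, "y": 0.01, "z": 0, "ax": 0, "ay": 0, "az": 0, "hand": 15}, {"x": 1.2, "y": 0.01, "z": 0, "ax": 0, "ay": 0, "az": 0, "hand": 15}, {"x": 1.4, "y": 0.01, "z": 0, "ax": 0, "ay": 0, "az": 0, "hand": 15}, {"x": 1.4, "y": 0.01, "z": 0, "ax": 0, "ay": 0, "az": 0, "hand": 15}])

```text
clock: 8.55
eef_pos: [468.6, -76.5, 47.8]
tcp_rot: [3.141, -0.001, 0.413]
contact_force: [-0.0, -0.4, -2.7]
opening: 0.259
grasp_force: 79.6
```

```bash
python3 -c "
from to import *
rel([*bx(-99),47.2],a); blockframe()"
```

```text
8.55 [468.6 -76.5  47.8] [ 3.141e+00 -1.000e-03  4.130e-01] F [-0.  -0.4 -2.7] M [-0.114  0.101 -0.01 ]
xyz units [ 0.175 -0.016  0.012] rot units [ 0.01 -0.01  0.  ]
block xy -107.77 -0.83 z 47.8
```

Request:
drive_tool(plan=[{"x": 0.05, "y": -0.01, "z": 0, "ax": 0, "ay": 0, "az": 0, "hand": 15}, {"x": 0.1, "y": -0.01, "z": 0, "ax": 0, "ay": 0, "az": 0, "hand": 15}, {"x": 0.14, "y": -0.01, "z": 0, "ax": 0, "ay": 0, "az": 0, "hand": 15}, {"x": 0.17, "y": -0.01, "z": 0, "ax": 0, "ay": 0, "az": 0, "hand": 15}, {"x": 0.19, "y": -0.01, "z": 0, "ax": 0, "ay": 0, "az": 0, "hand": 15}])

```text
clock: 9.05
eef_pos: [475.5, -72.7, 47.7]
tcp_rot: [-3.142, 0.0, 0.412]
contact_force: [-0.5, -1.5, -0.0]
opening: 0.259
grasp_force: 79.7
```

Request:
drive_tool(plan=[{"x": 0.02, "y": 0, "z": 0, "ax": 0, "ay": 0, "az": 0, "hand": 15}, {"x": 0.04, "y": 0, "z": 0, "ax": 0, "ay": 0, "az": 0, "hand": 15}, {"x": 0.06, "y": 0, "z": 0, "ax": 0, "ay": 0, "az": 0, "hand": 15}, {"x": 0.06, "y": 0, "z": 0, "ax": 0, "ay": 0, "az": 0, "hand": 15}])

```text
clock: 9.45
eef_pos: [476.7, -71.8, 47.4]
tcp_rot: [-3.141, 0.003, 0.412]
contact_force: [-6.5, -6.5, 2.0]
opening: 0.263
grasp_force: 80.1
```

Request:
drive_tool(plan=[{"x": 0.02, "y": 0, "z": 0, "ax": 0, "ay": 0, "az": 0, "hand": 15}, {"x": 0.02, "y": 0, "z": 0, "ax": 0, "ay": 0, "az": 0, "hand": 15}, {"x": 0.02, "y": 0, "z": 0, "ax": 0, "ay": 0, "az": 0, "hand": 45}, {"x": 0.02, "y": 0, "z": 0, "ax": 0, "ay": 0, "az": 0, "hand": 45}, {"x": 0.02, "y": 0, "z": 0, "ax": 0, "ay": 0, "az": 0, "hand": 45}, {"x": 0.02, "y": 0, "z": 0, "ax": 0, "ay": 0, "az": 0, "hand": 45}])

```text
clock: 10.05
eef_pos: [479.5, -70.9, 47.8]
tcp_rot: [3.141, -0.001, 0.412]
contact_force: [-0.8, -0.8, 0.3]
opening: 0.523
grasp_force: 0.0
```

```bash
python3 -c "
from to import *
rel([*bx(-99),47.2],a); blockframe()"
```

```text
10.05 [479.5 -70.9  47.8] [ 3.141e+00 -1.000e-03  4.120e-01] F [-0.8 -0.8  0.3] M [ 0.013 -0.038  0.016]
xyz units [-0.069 -0.002  0.012] rot units [ 0. -0. -0.]
block xy -95.56 -0.1 z 47.81
```

Request:
drive_tool(plan=[{"x": 0, "y": 0, "z": -0.5, "ax": 0, "ay": 0, "az": 0, "hand": 60}, {"x": -0.3, "y": 0, "z": -1.5, "ax": 0, "ay": 0, "az": 0, "hand": 75}, {"x": -0.5, "y": 0, "z": -2.5, "ax": 0, "ay": 0, "az": 0, "hand": 75}, {"x": -0.5, "y": 0, "z": -3.4, "ax": 0, "ay": 0, "az": 0, "hand": 75}, {"x": -0.5, "y": 0, "z": -4.2, "ax": 0, "ay": 0, "az": 0, "hand": 75}, {"x": -0.5, "y": 0, "z": -4.2, "ax": 0, "ay": 0, "az": 0, "hand": 75}, {"x": -0.5, "y": 0, "z": -4.2, "ax": 0, "ay": 0, "az": 0, "hand": 75}])

```text
clock: 10.75
eef_pos: [456.7, -81.0, 258.4]
tcp_rot: [3.14, -0.002, 0.412]
contact_force: [-0.7, -0.4, -0.3]
opening: 0.879
grasp_force: 0.0
```

```bash
python3 - <<'E'
from to import *
s=monitor.sense(); ci=imaging.camera_info("wrist"); print(s["qpos"].round(3))
blockframe(); im=imaging.grab_frame("wrist"); cv2.imwrite("pics/w6.png",im[:,:,::-1])
np.save("w6.npy",np.array([ci],dtype=object),allow_pickle=True)
print([proj("wrist",[*bx(x),z],ci).round(0) for x,z in((0,168),(45,57),(-123,69),(-81,69))])
E
```

```text
[-0.179  0.068  1.934  0.     1.137  0.979]
block xy -120.51 -0.22 z 258.42
[array([315.,  46.]), array([316.,  22.]), array([316., 178.]), array([316., 143.])]
```

View pics/w6.png

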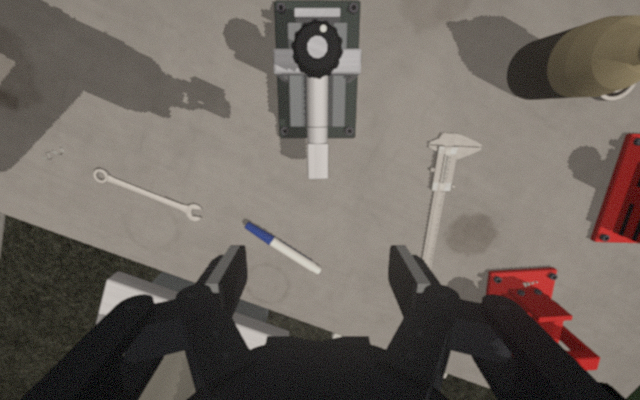

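Wrist view: the spindle is in the V under the stirrup, rear end at (318,178) against a predicted (316,178), so it is home. The knob hub is at (317,47) with the dot at (323,29). I'll measure the knob and the spindle's line.

```bash
cat >> to.py <<'E'
def knob(im,ci,guess,z=168):
    # black disc outline around guess -> centre (world) via ellipse fit
    g=im.max(2); m=np.zeros(g.shape,np.uint8); gx,gy=map(int,guess); w=60
    y0,x0=max(0,gy-w),max(0,gx-w); m[y0:gy+w,x0:gx+w]=g[y0:gy+w,x0:gx+w]<48
    m=cv2.morphologyEx(m,cv2.MORPH_OPEN,np.ones((3,3)))
    cs,_=cv2.findContours(m,cv2.RETR_EXTERNAL,cv2.CHAIN_APPROX_NONE)
    c=max([c for c in cs if cv2.pointPolygonTest(cv2.convexHull(c),(float(gx),float(gy)),True)>-5],key=cv2.contourArea)
    print("bbox",cv2.boundingRect(c))
    hull=cv2.convexHull(c); w=np.array([ray("wrist",p[0],z,ci)[:2] for p in hull],np.float32); (x,y),rad=cv2.minEnclosingCircle(w); e=cv2.fitEllipse(w)
    mm=np.zeros(g.shape,np.uint8); cv2.fillConvexPoly(mm,hull,1); hb=((g>110)&(mm>0)).astype(np.uint8)
    n,l,st,ce=cv2.connectedComponentsWithStats(hb); o=sorted(range(1,n),key=lambda i:-st[i,4])[:3]
    print("circle",x,y,rad,"ell",e); [print("blob",st[i,4],ce[i].round(1),ray("wrist",ce[i],z,ci).round(1)) for i in o]
E
python3 - <<'E'
from to import *
im=cv2.imread("pics/w6.png")[:,:,::-1]; ci=np.load("w6.npy",allow_pickle=True)[0]
knob(im,ci,(317,47))
w,rr=spindle(im,ci,(300,78,335,190),69); b=cv2.boxPoints(rr); print(rr)
for p in b: d=p-O; print("blk",d@u,d@n)
c=rr[0]-O
rel([*bx(0),230],a)
E
```

```text
Traceback (most recent call last):
  File "to.py", line 18, in knob
    c=max([c for c in cs if cv2.pointPolygonTest(cv2.convexHull(c),(float(gx),float(gy)),True)>-5],key=cv2.contourArea)
ValueError: max() iterable argument is empty
```

```bash
sed -i 's/w\]<48/w]<62/; s/m=cv2.morphologyEx.*$/pass/' to.py
python3 - <<'E'
from to import *
im=cv2.imread("pics/w6.png")[:,:,::-1]; ci=np.load("w6.npy",allow_pickle=True)[0]
print(im[47,288:348].max(1))
w,rr=spindle(im,ci,(300,78,335,190),69); b=cv2.boxPoints(rr); print(rr)
for p in b: d=p-O; print("blk",d@u,d@n)
knob(im,ci,(317,47))
rel([*bx(0),230],a)
E
```

```text
[ 80  90  94  77  46  36  37  38  45  43  48  47  50  45  40  48  44  53
  84 141 178 183 185 186 187 186 189 189 189 188 189 188 189 188 186 186
 187 186 168 118  62  44  52  48  49  46  48  50  49  54  50  43  52  88
 119 128 126 122 104  86]
((506.2861022949219, -61.13727951049805), (111.13459014892578, 22.24997901916504), 24.239013671875)
blk -122.78097626793424 8.679974579400323
blk -122.55291936114908 -13.568835924886828
blk -11.424182026198737 -12.429654094644373
blk -11.652238932983886 9.819156409642774
bbox (291, 19, 51, 58)
circle 565.8563842773438 -34.54253387451172 19.491296768188477 ell ((565.828369140625, -34.315406799316406), (36.491756439208984, 38.72172546386719), 116.29102325439453)
blob 382 [316.8  46.5] [567.3 -33.9 168. ]
blob 51 [323.  28.] [580.2 -33.2 168. ]
blob 4 [292.   51.5] [556.8 -18.4 168. ]
10.8 [455.9 -80.9 257.1] [-3.141  0.     0.412] F [-0.  -0.4 -0.7] M [0.034 0.005 0.036]
xyz units [2.424 0.004 0.542] rot units [-0.  0. -0.]
```

Request:
drive_tool(plan=[{"x": 0.6, "y": 0, "z": 0.3, "ax": 0, "ay": 0, "az": -1.4, "hand": 75}, {"x": 1.3, "y": 0, "z": 0.5, "ax": 0, "ay": 0, "az": -2.8, "hand": 75}, {"x": 2, "y": 0, "z": 0.5, "ax": 0, "ay": 0, "az": -4.2, "hand": 75}, {"x": 2.4, "y": 0, "z": 0.5, "ax": 0, "ay": 0, "az": -5.6, "hand": 75}, {"x": 2.4, "y": 0, "z": 0.5, "ax": 0, "ay": 0, "az": -7, "hand": 75}, {"x": 2.4, "y": 0, "z": 0.5, "ax": 0, "ay": 0, "az": -8.4, "hand": 75}, {"x": 2.4, "y": 0, "z": 0.5, "ax": 0, "ay": 0, "az": -9.8, "hand": 75}, {"x": 2.4, "y": 0, "z": 0.5, "ax": 0, "ay": 0, "az": -11.2, "hand": 75}])

```text
clock: 11.6
eef_pos: [565.0, -32.7, 230.0]
tcp_rot: [-3.137, -0.0, 1.591]
contact_force: [-0.0, -0.3, 0.5]
opening: 0.875
grasp_force: 0.0
```

Request:
drive_tool(plan=[{"x": 0, "y": 0, "z": 0, "ax": 0, "ay": 0, "az": -1.4, "hand": 75}, {"x": 0, "y": 0, "z": 0, "ax": 0, "ay": 0, "az": -2.8, "hand": 75}, {"x": 0, "y": 0, "z": 0, "ax": 0, "ay": 0, "az": -4.2, "hand": 75}, {"x": 0, "y": 0, "z": 0, "ax": 0, "ay": 0, "az": -5.6, "hand": 75}, {"x": 0, "y": 0, "z": 0, "ax": 0, "ay": 0, "az": -7, "hand": 75}, {"x": 0, "y": 0, "z": 0, "ax": 0, "ay": 0, "az": -8.4, "hand": 75}, {"x": 0, "y": 0, "z": 0, "ax": 0, "ay": 0, "az": -9.8, "hand": 75}, {"x": 0, "y": 0, "z": 0, "ax": 0, "ay": 0, "az": -11.4, "hand": 75}])

```text
clock: 12.4
eef_pos: [565.0, -32.8, 230.1]
tcp_rot: [-3.14, -0.004, 2.768]
contact_force: [0.4, -0.1, 0.0]
opening: 0.875
grasp_force: 0.0
```

Request:
drive_tool(plan=[{"x": 0, "y": 0, "z": 0, "ax": 0, "ay": 0, "az": 0, "hand": 75}, {"x": 0, "y": 0, "z": 0, "ax": 0, "ay": 0, "az": 0, "hand": 75}])

```text
clock: 12.6
eef_pos: [565.5, -32.9, 231.1]
tcp_rot: [-3.141, -0.003, 2.757]
contact_force: [-0.2, 0.2, -0.6]
opening: 0.878
grasp_force: 0.0
```

```bash
python3 - <<'E'
from to import *
s=monitor.sense(); ci=imaging.camera_info("wrist"); print(s["qpos"].round(3))
blockframe(); im=imaging.grab_frame("wrist"); cv2.imwrite("pics/w7.png",im[:,:,::-1])
q=proj("wrist",[*bx(0),168],ci); print(q)
knob(im,ci,q)
rel([567,-33.5,145],s["tcp_rot"][2])
E
```

```text
[-0.061  0.264  1.759  0.     1.121 -1.247]
block xy -1.56 0.28 z 231.12
[320.63459954 214.32142688]
bbox (296, 186, 47, 50)
circle 564.8831176757812 -30.995141983032227 20.790264129638672 ell ((564.6670532226562, -32.62655258178711), (35.89104461669922, 41.93228530883789), 78.95026397705078)
blob 294 [319.1 215.6] [567.5 -34.  168. ]
blob 38 [326.  229.5] [580.4 -33.3 168. ]
blob 3 [336.3 229. ] [583.  -25.6 168. ]
12.65 [565.7 -32.9 231.5] [-3.141e+00 -2.000e-03  2.757e+00] F [-0.1  0.9 -0.4] M [ 0.035 -0.051 -0.002]
xyz units [-0.033 -0.     1.73 ] rot units [-0.01 -0.02  0.  ]
```

Request:
drive_tool(plan=[{"x": -0.04, "y": -0.01, "z": 0.8, "ax": 0, "ay": 0, "az": 0, "hand": 75}, {"x": -0.04, "y": -0.01, "z": 1.5, "ax": 0, "ay": 0, "az": 0, "hand": 75}, {"x": -0.04, "y": -0.01, "z": 1.86, "ax": 0, "ay": 0, "az": 0, "hand": 75}, {"x": -0.04, "y": -0.01, "z": 1.86, "ax": 0, "ay": 0, "az": 0, "hand": 65}, {"x": -0.04, "y": -0.01, "z": 1.86, "ax": 0, "ay": 0, "az": 0, "hand": 50}, {"x": -0.04, "y": -0.01, "z": 1.86, "ax": 0, "ay": 0, "az": 0, "hand": 46}, {"x": -0.04, "y": -0.01, "z": 1.86, "ax": 0, "ay": 0, "az": 0, "hand": 46}], grip_force=50)

```text
clock: 13.35
eef_pos: [568.8, -34.2, 141.1]
tcp_rot: [3.141, 0.002, 2.761]
contact_force: [0.3, -0.2, -0.1]
opening: 0.54
grasp_force: 0.0
```

```bash
python3 -c "
from to import *
rel([567.4,-34,138],2.757);print(monitor.sense()['opening'])"
```

```text
13.35 [568.8 -34.2 141.1] [3.141e+00 2.000e-03 2.761e+00] F [ 0.3 -0.2 -0.1] M [-0.029 -0.005  0.018]
xyz units [ 0.028 -0.006  0.061] rot units [0.01 0.02 0.04]
0.5398367384782702
```

Request:
drive_tool(plan=[{"x": 0.02, "y": 0, "z": 0.04, "ax": 0, "ay": 0, "az": 0, "hand": 46}, {"x": 0.02, "y": 0, "z": 0.04, "ax": 0, "ay": 0, "az": 0, "hand": 46}, {"x": 0.02, "y": 0, "z": 0.04, "ax": 0, "ay": 0, "az": 0, "hand": 30}, {"x": 0.02, "y": 0, "z": 0.04, "ax": 0, "ay": 0, "az": 0, "hand": 30}, {"x": 0.02, "y": 0, "z": 0.04, "ax": 0, "ay": 0, "az": 0, "hand": 30}])

```text
clock: 13.85
eef_pos: [567.6, -32.4, 138.5]
tcp_rot: [3.139, 0.001, 2.761]
contact_force: [-0.5, 7.3, 6.0]
opening: 0.454
grasp_force: 49.6
```

```bash
python3 -c "
from to import *
rel([567.4,-34,139],2.757);s=monitor.sense();print(s['opening'],s['qpos'][5])"
```

```text
13.85 [567.6 -32.4 138.5] [3.139e+00 1.000e-03 2.761e+00] F [-0.5  7.3  6. ] M [ 1.292 -0.034  0.113]
xyz units [-0.009 -0.03  -0.01 ] rot units [0.02 0.   0.04]
0.4535918522920711 -1.2528253546431758
```

Request:
drive_tool(plan=[{"x": 0, "y": 0.03, "z": -0.02, "ax": 0, "ay": 0, "az": 0, "hand": 30}, {"x": 0, "y": 0.04, "z": -0.03, "ax": 0, "ay": 0, "az": 0, "hand": 30}, {"x": 0, "y": 0.04, "z": -0.03, "ax": 0, "ay": 0, "az": 0, "hand": 30}])

```text
clock: 14.15
eef_pos: [567.5, -32.3, 138.8]
tcp_rot: [-3.141, -0.0, 2.761]
contact_force: [2.1, -3.0, -7.8]
opening: 0.458
grasp_force: 51.3
```

```bash
python3 -c "
from to import *
rel([567.4,-34,139],2.757);s=monitor.sense();print(s['opening'],s['qpos'][5])"
```

```text
14.15 [567.5 -32.3 138.8] [-3.141 -0.     2.761] F [ 2.1 -3.  -7.8] M [-0.256 -0.421  0.131]
xyz units [-0.01  -0.032 -0.005] rot units [-0.01 -0.    0.04]
0.45824693413067047 -1.2494548357978534
```

Request:
drive_tool(plan=[{"x": 0, "y": -0.012, "z": 0.02, "ax": 0, "ay": 0, "az": 0.4, "hand": 30}, {"x": 0, "y": -0.012, "z": 0.023, "ax": 0, "ay": 0, "az": 1.0, "hand": 30}, {"x": 0, "y": -0.012, "z": 0.026, "ax": 0, "ay": 0, "az": 1.6, "hand": 30}, {"x": 0, "y": -0.012, "z": 0.03, "ax": 0, "ay": 0, "az": 2.2, "hand": 30}, {"x": 0, "y": -0.012, "z": 0.034, "ax": 0, "ay": 0, "az": 2.8, "hand": 30}, {"x": 0, "y": -0.012, "z": 0.037, "ax": 0, "ay": 0, "az": 3.4, "hand": 30}, {"x": 0, "y": -0.012, "z": 0.041, "ax": 0, "ay": 0, "az": 4.0, "hand": 30}, {"x": 0, "y": -0.012, "z": 0.045, "ax": 0, "ay": 0, "az": 4.6, "hand": 30}])

```text
clock: 14.95
eef_pos: [567.6, -32.3, 137.2]
tcp_rot: [3.141, -0.0, 2.277]
contact_force: [-0.5, 0.7, 0.4]
opening: 0.452
grasp_force: 52.1
```

```bash
cat > st.py <<'E'
from to import *
s=monitor.sense(); y=s["tcp_rot"][2]; f=s["contact_force"]
d=s["eef_pos"]-np.array([567.5,-32.5,0])
print("yaw",y.round(3),"pos",s["eef_pos"].round(2),"F tool xyz",np.round([f[0]*np.cos(y)+f[1]*np.sin(y),f[0]*np.sin(y)-f[1]*np.cos(y),-f[2]],1),"M",s["wrist_torque"].round(3),"t6",s["joint_efforts"][5].round(3),"q6",s["qpos"][5].round(3),"open",s["opening"].round(3),s["clock"])
E
python3 st.py
```

```text
Traceback (most recent call last):
  File "st.py", line 4, in <module>
    print("yaw",y.round(3),"pos",s["eef_pos"].round(2),"F tool xyz",np.round([f[0]*np.cos(y)+f[1]*np.sin(y),f[0]*np.sin(y)-f[1]*np.cos(y),-f[2]],1),"M",s["wrist_torque"].round(3),"t6",s["joint_efforts"][5].round(3),"q6",s["qpos"][5].round(3),"open",s["opening"].round(3),s["clock"])
                                                                                                                                                                                                                                                         ^^^^^^^^^^^^^^^^^^
AttributeError: 'float' object has no attribute 'round'
```

```bash
sed -i 's/s\["opening"\].round(3)/s["opening"]/' st.py; python3 st.py
```

```text
yaw 2.277 pos [567.56 -32.3  137.22] F tool xyz [ 0.8  0.  -0.4] M [ 0.301 -0.116  0.232] t6 -0.819 q6 -0.766 open 0.4522483269814712 14.95
```

Request:
drive_tool(plan=[{"x": 0, "y": 0, "z": 0.005, "ax": 0, "ay": 0, "az": 0.8, "hand": 30}, {"x": 0, "y": 0, "z": 0.01, "ax": 0, "ay": 0, "az": 1.6, "hand": 30}, {"x": 0, "y": 0, "z": 0.015, "ax": 0, "ay": 0, "az": 2.5, "hand": 30}, {"x": 0, "y": 0, "z": 0.02, "ax": 0, "ay": 0, "az": 3.4, "hand": 30}, {"x": 0, "y": 0, "z": 0.026, "ax": 0, "ay": 0, "az": 4.3, "hand": 30}, {"x": 0, "y": 0, "z": 0.031, "ax": 0, "ay": 0, "az": 5.2, "hand": 30}, {"x": 0, "y": 0, "z": 0.035, "ax": 0, "ay": 0, "az": 5.8, "hand": 30}, {"x": 0, "y": 0, "z": 0.038, "ax": 0, "ay": 0, "az": 6.4, "hand": 30}])

```text
clock: 15.75
eef_pos: [567.5, -32.3, 135.3]
tcp_rot: [3.141, -0.0, 1.607]
contact_force: [-0.2, 2.0, -1.1]
opening: 0.455
grasp_force: 51.9
```

```bash
python3 st.py
```

```text
yaw 1.607 pos [567.54 -32.33 135.29] F tool xyz [ 2.  -0.1  1.1] M [ 0.168 -0.173  0.21 ] t6 -0.779 q6 -0.096 open 0.45479508512611677 15.75
```

Request:
drive_tool(plan=[{"x": 0, "y": 0, "z": 0.004, "ax": 0, "ay": 0, "az": 0.6, "hand": 30}, {"x": 0, "y": 0, "z": 0.007, "ax": 0, "ay": 0, "az": 1.2, "hand": 30}, {"x": 0, "y": 0, "z": 0.011, "ax": 0, "ay": 0, "az": 1.8, "hand": 30}, {"x": 0, "y": 0, "z": 0.014, "ax": 0, "ay": 0, "az": 2.4, "hand": 30}])

```text
clock: 16.15
eef_pos: [567.6, -32.3, 134.6]
tcp_rot: [3.141, -0.0, 1.356]
contact_force: [-0.1, 1.1, -1.1]
opening: 0.454
grasp_force: 51.9
```

```bash
python3 st.py
```

```text
yaw 1.356 pos [567.58 -32.32 134.6 ] F tool xyz [ 1.  -0.3  1.1] M [ 0.187 -0.234  0.17 ] t6 -0.817 q6 0.155 open 0.45370158250944476 16.15
```

Request:
drive_tool(plan=[{"x": 0, "y": 0, "z": 0.004, "ax": 0, "ay": 0, "az": 0.6, "hand": 30}, {"x": 0, "y": 0, "z": 0.007, "ax": 0, "ay": 0, "az": 1.2, "hand": 30}, {"x": 0, "y": 0, "z": 0.011, "ax": 0, "ay": 0, "az": 1.8, "hand": 30}, {"x": 0, "y": 0, "z": 0.014, "ax": 0, "ay": 0, "az": 2.4, "hand": 30}])

```text
clock: 16.55
eef_pos: [567.6, -32.3, 133.9]
tcp_rot: [3.142, -0.0, 1.104]
contact_force: [0.4, 1.0, -0.3]
opening: 0.45
grasp_force: 51.9
```

```bash
python3 st.py
```

```text
yaw 1.104 pos [567.57 -32.34 133.88] F tool xyz [ 1.1 -0.   0.3] M [ 0.082 -0.147  0.205] t6 -0.816 q6 0.406 open 0.4504469908963313 16.55
```

Request:
drive_tool(plan=[{"x": 0, "y": 0, "z": 0.004, "ax": 0, "ay": 0, "az": 0.6, "hand": 30}, {"x": 0, "y": 0, "z": 0.007, "ax": 0, "ay": 0, "az": 1.2, "hand": 30}, {"x": 0, "y": 0, "z": 0.011, "ax": 0, "ay": 0, "az": 1.8, "hand": 30}, {"x": 0, "y": 0, "z": 0.014, "ax": 0, "ay": 0, "az": 2.4, "hand": 30}])

```text
clock: 16.95
eef_pos: [567.6, -32.3, 133.2]
tcp_rot: [-3.142, -0.0, 0.853]
contact_force: [0.9, 1.6, -2.2]
opening: 0.453
grasp_force: 51.9
```

```bash
python3 st.py
```

```text
yaw 0.853 pos [567.6  -32.35 133.17] F tool xyz [ 1.8 -0.4  2.2] M [ 0.065 -0.163  0.231] t6 -0.816 q6 0.658 open 0.45308273392212567 16.95
```

Request:
drive_tool(plan=[{"x": 0, "y": 0, "z": 0.005, "ax": 0, "ay": 0, "az": 0.6, "hand": 30}, {"x": 0, "y": 0, "z": 0.009, "ax": 0, "ay": 0, "az": 1.2, "hand": 30}, {"x": 0, "y": 0, "z": 0.013, "ax": 0, "ay": 0, "az": 1.8, "hand": 30}, {"x": 0, "y": 0, "z": 0.016, "ax": 0, "ay": 0, "az": 2.4, "hand": 30}])

```text
clock: 17.35
eef_pos: [567.6, -32.3, 132.5]
tcp_rot: [-3.142, -0.0, 0.602]
contact_force: [-0.8, 0.8, -0.1]
opening: 0.45
grasp_force: 51.9
```

```bash
python3 st.py
```

```text
yaw 0.602 pos [567.63 -32.35 132.47] F tool xyz [-0.2 -1.1  0.1] M [ 0.065 -0.091  0.187] t6 -0.818 q6 0.909 open 0.44969246643192534 17.35
```

Request:
drive_tool(plan=[{"x": 0, "y": 0, "z": 0.004, "ax": 0, "ay": 0, "az": 0.6, "hand": 30}, {"x": 0, "y": 0, "z": 0.007, "ax": 0, "ay": 0, "az": 1.2, "hand": 30}, {"x": 0, "y": 0, "z": 0.011, "ax": 0, "ay": 0, "az": 1.8, "hand": 30}, {"x": 0, "y": 0, "z": 0.014, "ax": 0, "ay": 0, "az": 2.4, "hand": 30}])

```text
clock: 17.75
eef_pos: [567.6, -32.4, 131.7]
tcp_rot: [-3.141, -0.0, 0.35]
contact_force: [0.5, 1.7, -0.8]
opening: 0.455
grasp_force: 51.9
```

```bash
python3 st.py
```

```text
yaw 0.35 pos [567.6  -32.38 131.74] F tool xyz [ 1.1 -1.4  0.8] M [ 0.08  -0.056  0.217] t6 -0.814 q6 1.16 open 0.45526688588620157 17.75
```

Request:
drive_tool(plan=[{"x": 0, "y": 0, "z": 0.004, "ax": 0, "ay": 0, "az": 0.6, "hand": 30}, {"x": 0, "y": 0, "z": 0.007, "ax": 0, "ay": 0, "az": 1.2, "hand": 30}, {"x": 0, "y": 0, "z": 0.011, "ax": 0, "ay": 0, "az": 1.8, "hand": 30}, {"x": 0, "y": 0, "z": 0.014, "ax": 0, "ay": 0, "az": 2.4, "hand": 30}])

```text
clock: 18.15
eef_pos: [567.6, -32.4, 131.2]
tcp_rot: [-3.141, -0.0, 0.099]
contact_force: [0.9, 1.1, 2.1]
opening: 0.449
grasp_force: 52.2
```

```bash
python3 st.py
```

```text
yaw 0.099 pos [567.63 -32.37 131.17] F tool xyz [ 1.  -1.  -2.1] M [0.006 0.072 0.255] t6 -0.771 q6 1.412 open 0.44903896698507406 18.15
```

Request:
drive_tool(plan=[{"x": 0, "y": 0, "z": -0.003, "ax": 0, "ay": 0, "az": 0.6, "hand": 30}, {"x": 0, "y": 0, "z": -0.003, "ax": 0, "ay": 0, "az": 1.2, "hand": 30}])

```text
clock: 18.35
eef_pos: [567.6, -32.4, 131.0]
tcp_rot: [-3.141, -0.0, -0.026]
contact_force: [1.3, 0.1, -2.6]
opening: 0.45
grasp_force: 51.8
```

```bash
python3 st.py
```

```text
yaw -0.026 pos [567.58 -32.38 131.03] F tool xyz [ 1.3 -0.2  2.6] M [-0.033 -0.186  0.361] t6 -0.717 q6 1.537 open 0.4499026616231022 18.35
```

Request:
drive_tool(plan=[{"x": 0, "y": 0, "z": 0, "ax": 0, "ay": 0, "az": 0.3, "hand": 30}])

```text
clock: 18.45
eef_pos: [567.6, -32.4, 131.0]
tcp_rot: [-3.141, -0.0, -0.058]
contact_force: [1.5, 1.8, -2.7]
opening: 0.451
grasp_force: 51.8
```

```bash
python3 st.py
```

```text
yaw -0.058 pos [567.58 -32.37 130.98] F tool xyz [ 1.4 -1.8  2.7] M [-0.01  -0.18   0.354] t6 0.215 q6 1.569 open 0.451122151828047 18.45
```

Over-torque is about 0.13 to 0.15 N m (some 45 N), which is firm enough. I'll let go.

Request:
drive_tool(plan=[{"x": 0, "y": 0, "z": 0, "ax": 0, "ay": 0, "az": 0, "hand": 48}, {"x": 0, "y": 0, "z": 0, "ax": 0, "ay": 0, "az": 0, "hand": 60}, {"x": 0, "y": 0, "z": 0, "ax": 0, "ay": 0, "az": 0, "hand": 75}, {"x": 0, "y": 0, "z": 0, "ax": 0, "ay": 0, "az": 0, "hand": 75}, {"x": 0, "y": 0, "z": -0.8, "ax": 0, "ay": 0, "az": 0, "hand": 75}, {"x": 0, "y": 0, "z": -1.7, "ax": 0, "ay": 0, "az": 0, "hand": 75}, {"x": 0, "y": 0, "z": -2.4, "ax": 0, "ay": 0, "az": 0, "hand": 75}, {"x": 0, "y": 0, "z": -2.4, "ax": 0, "ay": 0, "az": 0, "hand": 75}])

```text
clock: 19.25
eef_pos: [570.3, -32.7, 256.3]
tcp_rot: [3.142, -0.009, -0.055]
contact_force: [0.5, 0.4, 0.1]
opening: 0.881
grasp_force: 0.0
```

Request:
drive_tool(plan=[{"x": -0.8, "y": 0, "z": 0, "ax": 0, "ay": 0, "az": 0, "hand": 75}, {"x": -1.6, "y": 0, "z": 0, "ax": 0, "ay": 0, "az": 0, "hand": 75}, {"x": -2.3, "y": 0, "z": 0, "ax": 0, "ay": 0, "az": 0, "hand": 75}, {"x": -2.3, "y": 0, "z": 0, "ax": 0, "ay": 0, "az": 0, "hand": 75}, {"x": -2.3, "y": 0, "z": 0, "ax": 0, "ay": 0, "az": 0, "hand": 75}, {"x": -2.3, "y": 0, "z": 0, "ax": 0, "ay": 0, "az": 0, "hand": 75}])

```text
clock: 19.85
eef_pos: [453.7, -26.2, 251.0]
tcp_rot: [-3.142, -0.001, -0.056]
contact_force: [0.2, 0.4, 0.8]
opening: 0.877
grasp_force: 0.0
```

```bash
python3 st.py; python3 - <<'E'
from to import *
ci=imaging.camera_info("wrist"); im=imaging.grab_frame("wrist"); cv2.imwrite("pics/w8.png",im[:,:,::-1])
print([proj("wrist",[*bx(x),z],ci).round(0) for x,z in((0,160),(-123,69),(-81,69))])
E
```

```text
yaw -0.056 pos [453.73 -26.2  250.96] F tool xyz [ 0.2 -0.4 -0.8] M [0.002 0.019 0.029] t6 -0.002 q6 1.565 open 0.877367558897749 19.85
[array([315.,  58.]), array([363., 175.]), array([348., 143.])]
```

View pics/w8.png

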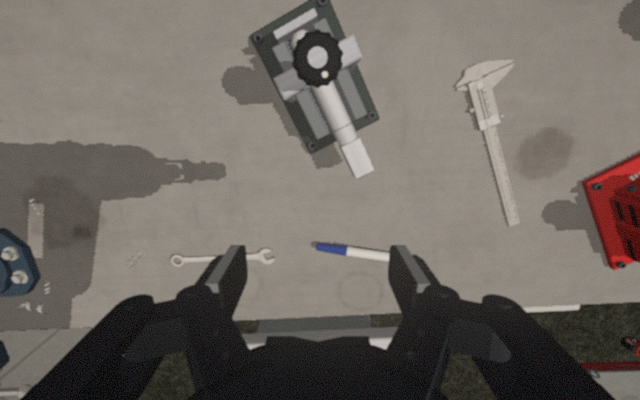

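The spindle's rear end shows at (363,173) against a predicted (363,175), so it is still home. The knob at (317,57) is free and nothing else has moved. I'll hand it in.

```bash
python3 -c "
from rig import r
print(r.sign_off())"
```

```text
the job is handed in; nothing more can be done
None
```

I handed the job in with the spindle home against the stop and the pad nipped at an estimated 45 N, well under the marking limit. I estimated that force from a noisy torque reading, and the sign-off gave no verdict. The knob is released and, in the views I took, the other things were left untouched.

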